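Close the coupling cover and switch the guarded pump to prime

TASK

The dosing pump has been serviced and must be primed. Press its hinged steel coupling cover down until the latch clicks and holds it shut; then lift the sprung black guard on the switch panel, flip the toggle beneath it over to the back, and let the guard drop shut again. Leave the beaker and the vial in front of it standing where they are.

Things in the scene. Friction and masses are not known exactly. Their poses are not given: they have to be found in the camera images.
- pump_unit: white dosing pump unit, 164 mm deep (x), 234 mm wide (y), fixed. Origin under its centre on the bench; x to its back, y to its left seen from the front, z up; its front (-x) looks to the robot's right. Top at z = 175 mm. Left half (+y): coupling well under the hinged steel cover, pump head and pipes on the back. Right half: switch panel with the black guard
- coupling_cover (a joint): hinge of the steel coupling cover, rad: 0 = shut, grows as the front edge rises (0.95 to 1.2 at the start). A spring holds it open and lifts it again if it is not latched; pressed fully down (the latch gives way at about 15 N, 95 mm from the hinge, 0.1 to 0.06 rad before shut) a sprung latch snaps over and holds it at 0
- cover_hinge (a point): hinge axis of the cover, at its back edge, at (58, 62.5, 180) mm in the unit's frame, parallel to the unit's y. The cover reaches 120 mm forward of it (a 30 mm wide tab 130 mm) and is 100 mm wide; shut, its top is 5 mm above the axis. Mind the fixed drawer cabinet, 200 mm high, that stands before the unit's left front corner
- cover_front (a point): point on the cover's outer face, on the middle line, 95 mm from the hinge, 25 mm behind the front edge: where to press; moves with the cover
- switch_guard (a joint): hinge of the black switch guard, rad: 0 = shut on the panel, grows as its front rises, at most 1.45. A weak spring (1 to 2 N at the lip) always closes it, so it must be held up while the toggle is moved, and drops when it is let go
- guard_hinge (a point): hinge axis of the guard, at its back, at (-14, -56, 180) mm in the unit's frame, parallel to the unit's y. The guard is a black hood, 60 mm wide (55 inside), 64 mm from hinge to front wall, 40 mm high, open below, walls 2.5 mm
- guard_lip (a point): underside of the guard's lift lip, a 40 mm wide, 3 mm thick tongue along the lower edge of the front wall, reaching 16 mm forward of it; shut, its underside is 181 mm above the bench and it overhangs the unit's front face by 14 mm, free from below. This point is 74 mm forward of the guard hinge, 6 mm behind the lip's edge; moves with the guard
- prime_toggle (a joint): steel toggle lever under the guard, rad: 0 = off, leaning to the front; 0.8 = on (prime), leaning to the back. It snaps over centre at about 0.4 and needs about 4 N at the tip; it fits under the shut guard in both positions
- toggle_tip (a point): centre of the toggle's round tip (12 mm across), 31 mm from its pivot, about 32 mm above the panel; moves with the toggle
- toggle_pivot (a point): pivot of the toggle, in the unit's frame at (-46, -56, 179) mm; the lever is 7 mm thick and swings 0.4 rad to the front and to the back of upright
- beaker: glass beaker, 68 mm across, 87 mm high, before the unit's right front corner; origin at the centre of its base. Loose: leave alone
- vial: open glass vial, 30 mm across, 67 mm high, in front of the unit's left half; origin at the centre of its base. Loose: leave alone

How it is judged:
By the outcome, as a careful person would: the job done as asked, in the order asked, and still so for the second after the job is handed in, with the robot touching nothing.
It also fails if it takes over 51 s, if anything falls off the work surface, if the arm or the gripper's body presses on something with over 40 N, if the wrist force passes 120 N, or if a joint passes its speed limit or range.

ROBOT

A 6-joint arm with a two-finger parallel gripper is mounted at the origin on a cart in front of the work surface, level with it; the furniture and walls round the work are solid. World frame = base frame: x ahead of the robot, y to its left, z up, the work surface at z = 0. Lengths are in m, angles in rad, forces in N, time in s.
With the tool pointing down it reaches from about 0.275 to 0.725 m from the base axis. Payload 15.9 kg.
Tool frame: the origin (TCP) lies at the very end of the fingers, on their centre line; the grasp point (between the pads) lies 19 mm behind it; z points along the fingers, x is the direction in which the jaws open and shut, and the axes are right-handed (so a half turn about z gives the same grasp; the last joint's range is limited). The gripper opens to 85 mm and grips with 20 to 120 N. Pads are 22 mm wide; open, the fingers measure 114 mm over their backs; the gripper's body (76 mm by 85 mm) begins 54 mm behind the grasp point. The pads swing forward as they close: fully open they stand 13 mm farther back than shut.
Start: joints at [-1.165, 0.213, -0.034, 1.323, 0, 1.571], TCP at [0.197, -0.459, 0.231] pointing down, gripper open.
Joint ranges: [-2.98, 2.98], [-0.74, 1.72], [-1.14, 1.35], [-2.1, 2.04], [-1.57, 1.44], [-3.14, 3.14]. Speed limits (rad/s): [1.89, 1.89, 2.39, 2.57, 3.14, 3.14].

INTERFACE

Orientations are given as a unit quaternion [w, x, y, z].
In Python, from bench import robot gives the robot as it stands.
- The arm moves only by the shell command python3 -m inch 'ROWS'. ROWS is text: rows parted by semicolons, each of 7 numbers parted by spaces: the shift along the world's x, y, z in cm, then the turn, a rotation vector about the world's x, y, z in degrees, then the opening, from 0 (shut) to 1 (fully open). In form: tx ty tz rx ry rz jaw; .... A call has 1 to 8 rows; each row shifts and turns the commanded pose from where the row before left it; what a row does not reach is not made up. A row lasts 1/8 s, in which the tool goes at most 62.5 mm and 10.7 degrees, less where a joint would pass 70% of its speed; a pose out of reach is approached as far as the arm can. A call with a gripper value outside its range is refused whole. The fingers move at their own pace and stop on an object; the grip force is fixed at half the most. Time passes only in rows, so rows that do not move let the fingers close. It gives the time, the measured TCP pose, the force and the opening at its end, in the units of the state.
- robot.read_state(): the state, without advancing time (a new reading comes with each control period).
- robot.grab_frame(name): name is "scene" or "top"; returns a dict with "frame" (384x512x3 uint8, red, green, blue), "mtx" (3x3 intrinsics, pixels), "dist_coeffs" ([k1, k2, p1, p2, k3] as OpenCV has them; the pictures are not rectified), "xyz" and "rotation" of the camera in the world. Camera axes: x right, y down, z forward; pixel columns grow to the right and rows downward; lengths in m; the calibration is good to about 2 mm. A picture is of the moment at which its call begins. There is no depth.
- robot.job_done(): hands the job in, once; it reports no verdict.
The state is a dict: "t": time; "joint_pos": joint angles; "dq": joint speeds; "effort": joint torques, N m; "tool_pos": TCP position; "orientation": TCP orientation; "wrist_force": force on the tool from outside, world axes, zero at the start; "ft_torque": the same for the moment, N m; "width": finger opening in m.
Only numpy, scipy, OpenCV 4.12 (cv2) and the standard library are available. Lean on these libraries where they do the work, as an engineer would, in place of code of your own. Each camera call takes 0.05 s, during which the arm holds its last target. There are 200 camera calls.

## Working session

There is one attempt and no reset: what is moved stays moved. The work goes in short steps, Python scripts to look and compute and a shell command to move; the robot and the scene stay as the last step left them, time stands still between calls to the robot, and variables do not carry over. Pictures are saved under pics/ and viewed, about 8 in all and at most 12, crops included, and the job is handed in when it is done.

```bash
mkdir -p pics
cat > h.py <<'E'
import numpy as np, cv2
from bench import robot
def shot(n,fn=None):
    f=robot.grab_frame(n)
    if fn: cv2.imwrite('pics/'+fn,cv2.cvtColor(f['frame'],cv2.COLOR_RGB2BGR))
    return f
def ray(f,u,v):
    p=cv2.undistortPoints(np.array([[[u,v]]],float),np.array(f['mtx']),np.array(f['dist_coeffs']))[0,0]
    d=np.array(f['rotation'])@np.array([p[0],p[1],1]); return np.array(f['xyz']),d/np.linalg.norm(d)
def plane(f,u,v,z):
    o,d=ray(f,u,v); return o+d*(z-o[2])/d[2]
def tri(f,a,g,b):
    o,d=ray(f,*a);p,e=ray(g,*b)
    s=np.linalg.lstsq(np.c_[d,-e],p-o,rcond=None)[0]
    x,y=o+d*s[0],p+e*s[1]; return (x+y)/2,np.linalg.norm(x-y)
def proj(f,X):
    R=np.array(f['rotation']);r=cv2.Rodrigues(R.T)[0];t=-R.T@np.array(f['xyz'])
    return cv2.projectPoints(np.array(X,float).reshape(-1,3),r,t,np.array(f['mtx']),np.array(f['dist_coeffs']))[0][:,0]
E
python3 - <<'E'
from h import *
np.set_printoptions(precision=3,suppress=True)
for n in('scene','top'):
    f=shot(n,n+'0.png');print(n,f['xyz'],f['rotation'],f['mtx'])
print(robot.read_state())
E
```

```text
scene [0.213 0.094 0.941] [-0.21   0.81  -0.53   0.139] [[472.067   0.    253.368]
 [  0.    472.067 191.433]
 [  0.      0.      1.   ]]
top [0.43  0.288 0.977] [ 0.086 -0.671  0.731 -0.09 ] [[383.343   0.    252.26 ]
 [  0.    383.343 191.109]
 [  0.      0.      1.   ]]
{'t': 0.1, 'joint_pos': array([-1.165,  0.213, -0.035,  1.324, -0.   ,  1.571]), 'dq': array([ 0.   , -0.   ,  0.   ,  0.001, -0.001, -0.001]), 'effort': array([  0.   , -68.725,  48.781,   0.012,  -0.   ,   0.   ]), 'tool_pos': array([ 0.197, -0.459,  0.231]), 'orientation': array([-0.   ,  0.835, -0.55 , -0.   ]), 'wrist_force': array([-0.233,  0.441,  0.215]), 'ft_torque': array([-0.048,  0.001, -0.038]), 'width': 0.08525927401510708}
```

View pics/scene0.png

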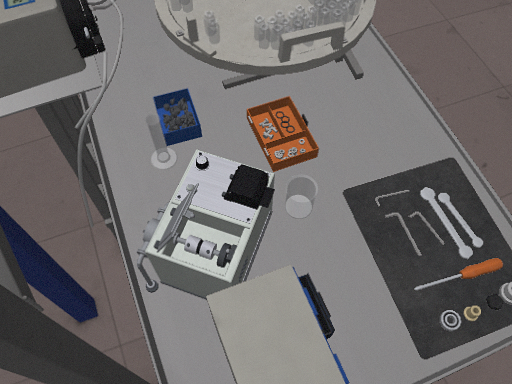

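View pics/top0.png

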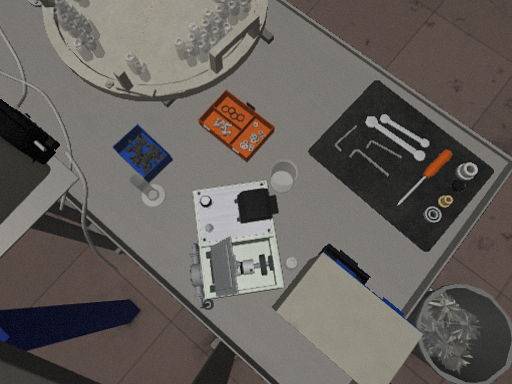

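The scene view shows the unit around (215,220), with the guard at (248,185), the cover open at (180,215), the beaker at (300,195), and the cabinet at (275,330). The top view has the guard at (256,206), the cover at (218,265), the vial at (291,263), and the beaker at (283,176). I'll fix the helper, because rotation is a quaternion, and enlarge both views.

```bash
sed -i "s/^from bench.*/from bench import robot\nfrom scipy.spatial.transform import Rotation\ndef RM(f):\n    q=np.array(f['rotation']); return Rotation.from_quat(q[[1,2,3,0]]).as_matrix()/; s/np.array(f\['rotation'\])@/RM(f)@/; s/R=np.array(f\['rotation'\]);/R=RM(f);/" h.py
python3 - <<'E'
from h import *
a=cv2.imread('pics/scene0.png')[145:305,130:330];b=cv2.imread('pics/top0.png')[165:325,180:310]
a=cv2.resize(a,None,fx=4,fy=3.75,interpolation=cv2.INTER_CUBIC)
b=cv2.resize(b,None,fx=4,fy=3.75,interpolation=cv2.INTER_CUBIC)
cv2.imwrite('pics/c1.png',cv2.resize(a,(800,600)));cv2.imwrite('pics/c2.png',b)
E
```

```text
(no output)
```

View pics/c1.png

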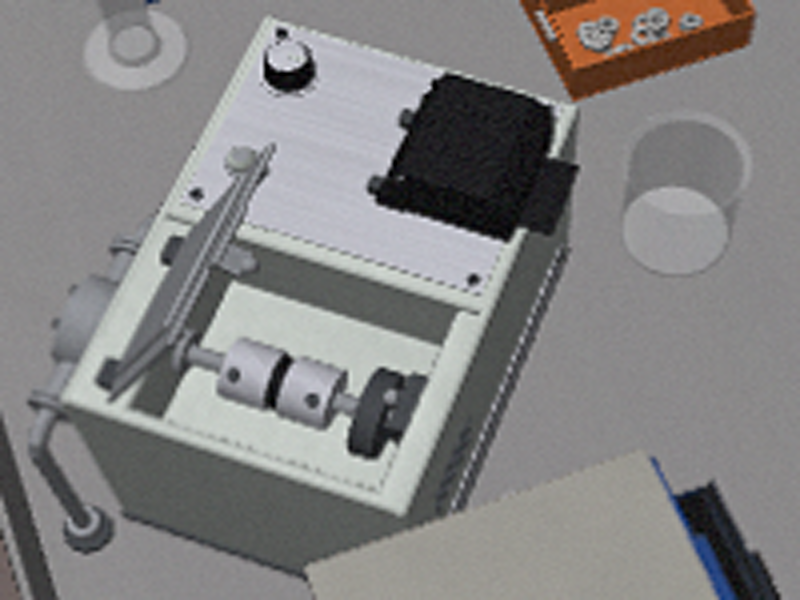

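View pics/c2.png

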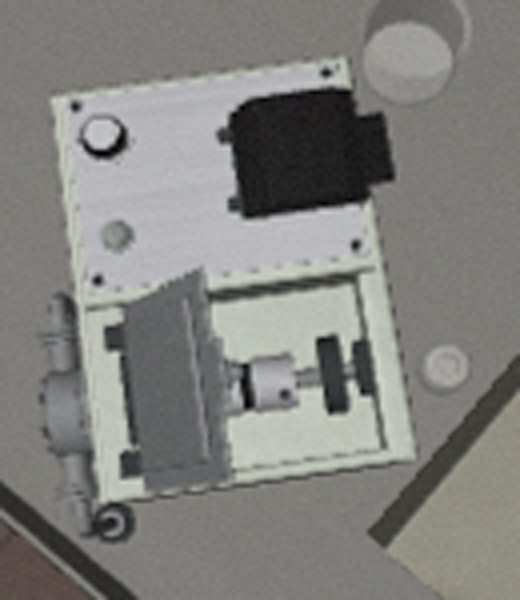

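The crops give the four top corners, the guard lip corners and the vial in both views.

```bash
cat > m.py <<'E'
from h import *
np.set_printoptions(precision=4,suppress=True)
S=robot.grab_frame('scene');T=robot.grab_frame('top')
a=lambda u,v:(130+u/4,145+v/3.75)
b=lambda u,v:(180+u/4,165+v/3.75)
C={}
for n,p,q in [('BR',(265,17),(53,98)),('FR',(578,103),(348,58)),('FL',(403,515),(415,460)),('BL',(68,403),(102,500)),('lipR',(578,163),(382,113)),('lipL',(550,233),(394,180)),('coverR',(272,147),(203,270)),('coverL?',(112,397),(230,485))]:
    C[n]=tri(S,a(*p),T,b(*q));print(n,C[n], plane(S,*a(*p),.175)[:2],plane(T,*b(*q),.175)[:2])
print('vial top',plane(T,*b(446,368),.067),'beaker base',plane(S,*a(676,232),0),plane(T,*b(408,65),0))
print('cab corner',plane(T,*b(372,537),.2),plane(S,*a(308,565),.2),plane(S,*a(648,452),.2))
P=np.array([C[k][0] for k in('BR','FR','FL','BL')])[:,:2]
L=np.array([[.082,-.117],[-.082,-.117],[-.082,.117],[.082,.117]])
c=P.mean(0);H=(L.T@(P-c));U,s,Vt=np.linalg.svd(H);R=(U@Vt).T
if np.linalg.det(R)<0:print('refl')
th=np.arctan2(R[1,0],R[0,0]);print('centre',c,'yaw deg',np.degrees(th),'res',P-c-L@R.T)
w=lambda x,y,z:np.r_[R@[x/1e3,y/1e3]+c,z/1e3]
for n,x in dict(hinge=(58,62.5,180),gh=(-14,-56,180),lip=(-88,-56,181),lipedge=(-94,-56,181),pivot=(-46,-56,179),press0=(-37,62.5,185)).items():print(n,w(*x), proj(T,w(*x)),proj(S,w(*x)))
for n in('lipR','lipL','coverR','coverL?'):
    print(n,'unit frame',R.T@(C[n][0][:2]-c),C[n][0][2])
E
python3 m.py
```

```text
BR (array([0.645 , 0.4018, 0.1766]), np.float64(0.0008854016841103671)) [0.6463 0.4022] [0.6452 0.4024]
FR (array([0.6539, 0.2411, 0.1823]), np.float64(0.0017314266761327744)) [0.6588 0.2419] [0.6553 0.2414]
FL (array([0.4283, 0.228 , 0.1756]), np.float64(0.002102307992105959)) [0.4291 0.2274] [0.4276 0.2288]
BL (array([0.421 , 0.3882, 0.1653]), np.float64(0.0026885932007489877)) [0.4192 0.3835] [0.4202 0.388 ]
lipR (array([0.6182, 0.2268, 0.1892]), np.float64(0.0015009088540893797)) [0.6264 0.2287] [0.6211 0.2262]
lipL (array([0.58  , 0.2242, 0.1848]), np.float64(0.0008638756943824198)) [0.5851 0.2256] [0.5816 0.2238]
coverR (array([0.5235, 0.3232, 0.289 ]), np.float64(0.00070578398951889)) [0.5776 0.3636] [0.5392 0.3286]
coverL? (array([0.4142, 0.3279, 0.261 ]), np.float64(0.024844686092489725)) [0.4297 0.3673] [0.4225 0.3232]
vial top [0.4809 0.1969 0.067 ] beaker base [0.6991 0.1912 0.    ] [0.6959 0.1921 0.    ]
cab corner [0.3911 0.2554 0.2   ] [0.3865 0.2486 0.2   ] [0.4888 0.1421 0.2   ]
centre [0.537  0.3148] yaw deg 93.22742654355632 res [[-0.0042 -0.0014]
 [-0.0046  0.0016]
 [ 0.0034  0.0017]
 [ 0.0054 -0.0019]]
hinge [0.4714 0.3692 0.18  ] [[213.0864 271.5443]] [[167.9509 229.3216]]
gh [0.5937 0.304  0.18  ] [[240.3965 210.1164]] [[230.3571 187.0735]]
lip [0.5979 0.2301 0.181 ] [[274.9216 205.1853]] [[268.0182 199.0469]]
lipedge [0.5982 0.2241 0.181 ] [[277.7145 204.7943]] [[271.1203 200.0544]]
pivot [0.5955 0.272  0.179 ] [[255.337  208.1193]] [[246.5083 192.5833]]
press0 [0.4767 0.2743 0.185 ] [[259.261  264.7088]] [[217.337  245.6552]]
lipR unit frame [-0.0925 -0.0761] 0.18916043725339404
lipL unit frame [-0.0929 -0.0378] 0.18482018811937512
coverR unit frame [0.0091 0.013 ] 0.2889700352034261
coverL? unit frame [0.02   0.1219] 0.2610387029344228
```

The unit is at (0.537, 0.315) with a yaw of about 93.3°. The lip measures within 2 mm of its nominal position. The cover is about 120 mm long and open at about 1.15 rad, which agrees with the text. Next I go up, shut the gripper and swing over to behind the cover.

```bash
python3 -m inch '0 0 4.5 0 0 0 0; 0 0 4.5 0 0 0 0; 1.7 5.2 0 0 0 4.4 0; 1.7 5.2 0 0 0 4.4 0; 1.7 5.2 0 0 0 4.4 0; 1.7 5.2 0 0 0 4.4 0; 1.7 5.2 0 0 0 4.4 0; 1.7 5.2 0 0 0 4.4 0' && python3 -m inch '1.7 5.2 0 0 0 4.4 0; 1.7 5.2 0 0 0 4.4 0; 1.7 5.2 0 0 0 4.4 0; 1.7 5.2 0 0 0 4.4 0; 1.7 5.2 0 0 0 4.4 0; 1.7 5.2 0 0 0 4.4 0; 1.7 5.2 0 0 0 4.4 0; 1.7 5.2 0 0 0 4.4 0'
cat > st.py <<'E'
from h import *
np.set_printoptions(precision=4,suppress=True)
c=np.array([.537,.3148]);th=np.radians(93.4);R=np.array([[np.cos(th),-np.sin(th)],[np.sin(th),np.cos(th)]])
s=robot.read_state();q=s['orientation'];M=Rotation.from_quat(q[[1,2,3,0]]).as_matrix()
p=s['tool_pos'];print('t',s['t'],'unit mm',1e3*(R.T@(p[:2]-c)),1e3*p[2],'F',s['wrist_force'],'w',s['width']);print('toolx',M[:,0],'tooly',M[:,1],'toolz',M[:,2],'q',s['joint_pos'])
def wd(x,y): return R@[x/1e3,y/1e3]+c
E
python3 st.py; python3 -c "
from st import *
for x,y in((60,62.5),(-30,62.5)):print(x,wd(x,y))"
```

```text
t: 1.2
tool_pos: [0.2994, -0.1457, 0.3213]
orientation: [0.0, 0.939, -0.344, 0.0]
wrist_force: [0.2, -1.3, 0.2]
width: 0.0004
t: 2.2
tool_pos: [0.4355, 0.2705, 0.3212]
orientation: [0.0, 0.999, -0.043, 0.0]
wrist_force: [0.8, -0.7, 0.8]
width: -0.0
t 2.2 unit mm [-38.1588 103.9158] 321.20751788363907 F [ 0.7649 -0.6518  0.7784] w -2.1018765052746795e-05
toolx [ 0.9962 -0.0868  0.0001] tooly [-0.0868 -0.9962  0.    ] toolz [ 0.0001 -0.     -1.    ] q [ 0.5559  0.2473  0.2358  1.5593 -0.0001  2.2136]
t 2.2 unit mm [-38.1588 103.9158] 321.20751788363907 F [ 0.7649 -0.6518  0.7784] w -2.1018765052746795e-05
toolx [ 0.9962 -0.0868  0.0001] tooly [-0.0868 -0.9962  0.    ] toolz [ 0.0001 -0.     -1.    ] q [ 0.5559  0.2473  0.2358  1.5593 -0.0001  2.2136]
60 [0.4711 0.371 ]
-30 [0.4764 0.2811]
```

```bash
python3 -m inch '1.2 3.3 0 0 0 2.8 0; 1.2 3.3 0 0 0 2.8 0; 1.2 3.4 0 0 0 2.8 0; 0 0 0 0 0 0 0; 0 0 0 0 0 0 0'; python3 st.py
python3 - <<'E'
from h import *
f=shot('top');g=shot('scene')
a=cv2.resize(f['frame'][165:325,150:310],(400,400));b=cv2.resize(g['frame'][105:305,130:330],(400,400))
cv2.imwrite('pics/d1.png',cv2.cvtColor(np.hstack([a,b]),cv2.COLOR_RGB2BGR))
E
```

```text
t: 2.82
tool_pos: [0.4713, 0.3683, 0.3211]
orientation: [0.0, 1.0, 0.028, -0.0]
wrist_force: [0.4, -0.9, -0.3]
width: -0.0
t 2.825 unit mm [57.3497 62.4522] 321.10666248631804 F [ 0.4276 -0.9136 -0.2804] w -1.8377176635524533e-05
toolx [ 0.9984  0.0564 -0.0004] tooly [ 0.0564 -0.9984  0.0004] toolz [-0.0003 -0.0004 -1.    ] q [ 0.6635  0.45    0.5242  1.6456 -0.0001  2.1779]
```

View pics/d1.png

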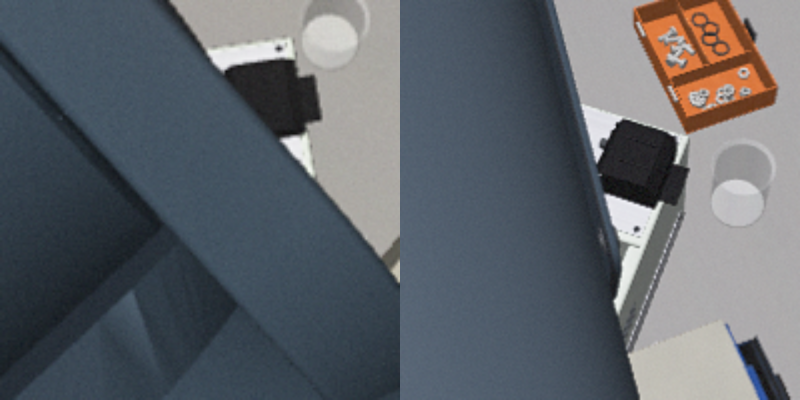

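The arm hides the cover in both views, so I rely on force. Down behind the cover, then along the arc.

```bash
python3 -m inch '0 0 -2.8 0 0 0 0; 0 0 -2.6 0 0 0 0; 0 -1.2 0 0 0 0 0; 0.1 -1.1 0 0 0 0 0; 0.1 -1.3 -0.4 0 0 0 0; 0.1 -1.5 -1.1 0 0 0 0' && python3 -m inch '0.1 -1.3 -1.4 0 0 0 0; 0.1 -1.0 -1.6 0 0 0 0; 0 0 0 0 0 0 0'; python3 st.py
```

```text
t: 3.68
tool_pos: [0.475, 0.3168, 0.2533]
orientation: [-0.001, 1.0, 0.028, 0.001]
wrist_force: [0.7, 1.2, 0.6]
width: 0.0001
t: 4.05
tool_pos: [0.4763, 0.2934, 0.2222]
orientation: [0.0, 1.0, 0.028, -0.0]
wrist_force: [-0.6, 0.1, 0.2]
width: 0.0003
t 4.05 unit mm [-17.7927  61.8551] 222.19413887588124 F [-0.6061  0.094   0.1819] w 0.0003309291122121682
toolx [ 0.9985  0.0554 -0.0005] tooly [ 0.0554 -0.9985  0.0004] toolz [-0.0005 -0.0005 -1.    ] q [ 0.5521  0.3395  0.1115  1.3434 -0.0002  2.0675]
```

```bash
python3 -m inch '0 -0.6 -1.4 0 0 0 0; 0 -0.3 -0.8 0 0 0 0; 0 0 0 0 0 0 0'; python3 -m inch '0 -0.2 -0.5 0 0 0 0;0 0 -0.5 0 0 0 0; 0 0 0 0 0 0 0'; python3 st.py
```

```text
t: 4.42
tool_pos: [0.4764, 0.2856, 0.2005]
orientation: [0.0, 1.0, 0.028, -0.0]
wrist_force: [0.4, 0.7, 0.7]
width: -0.0002
t: 4.8
tool_pos: [0.4764, 0.2836, 0.1908]
orientation: [-0.0, 1.0, 0.028, 0.0]
wrist_force: [0.0, 0.5, 0.3]
width: -0.0001
t 4.8 unit mm [-27.5192  62.3255] 190.75437610160498 F [0.0317 0.4531 0.3231] w -9.493031860373092e-05
toolx [0.9984 0.0567 0.0007] tooly [ 0.0567 -0.9984 -0.0002] toolz [ 0.0007  0.0002 -1.    ] q [ 0.5371  0.3346  0.0252  1.2608 -0.0002  2.0511]
```

```bash
python3 -m inch '0 0 -0.3 0 0 0 0; 0 0 0 0 0 0 0'; python3 -m inch '0 0 -0.3 0 0 0 0; 0 0 0 0 0 0 0';python3 -m inch '0 0 -0.2 0 0 0 0; 0 0 0 0 0 0 0'
```

```text
t: 5.05
tool_pos: [0.4761, 0.2835, 0.1868]
orientation: [0.0, 1.0, 0.028, -0.0]
wrist_force: [0.2, 0.2, -0.3]
width: 0.0001
t: 5.3
tool_pos: [0.4765, 0.2837, 0.1849]
orientation: [-0.0, 1.0, 0.028, 0.0]
wrist_force: [-2.0, -2.7, 11.9]
width: 0.0
t: 5.55
tool_pos: [0.4767, 0.2837, 0.1846]
orientation: [-0.001, 1.0, 0.028, 0.001]
wrist_force: [-10.0, -7.2, 33.3]
width: 0.0
```

Stiff contact came at z = 185 mm, which is the shut height. I lift off and look.

```bash
python3 -m inch '0 0 4 0 0 0 0; 0 0 5 0 0 0 0; 0 -6 2 0 0 0 0; 0 -6 0 0 0 0 0; 0 -6 0 0 0 0 0; 0 -6 0 0 0 0 0; 0 -3 0 0 0 0 0'; python3 st.py
python3 - <<'E'
from h import *
f=shot('top');g=shot('scene')
a=cv2.resize(f['frame'][165:325,150:310],(400,400));b=cv2.resize(g['frame'][105:305,130:330],(400,400))
cv2.imwrite('pics/d2.png',cv2.cvtColor(np.hstack([a,b]),cv2.COLOR_RGB2BGR))
E
```

```text
t: 6.42
tool_pos: [0.476, 0.0118, 0.292]
orientation: [0.0, 1.0, 0.027, 0.0]
wrist_force: [-0.0, 1.2, 0.6]
width: 0.0
t 6.425 unit mm [-298.8652   78.829 ] 292.0425267696843 F [-0.0438  1.1721  0.5948] w 1.1820851926016355e-05
toolx [0.9985 0.0546 0.0001] tooly [ 0.0546 -0.9985  0.0003] toolz [ 0.0001 -0.0003 -1.    ] q [ 0.025   0.1618  0.0554  1.4643 -0.0003  1.5411]
```

View pics/d2.png

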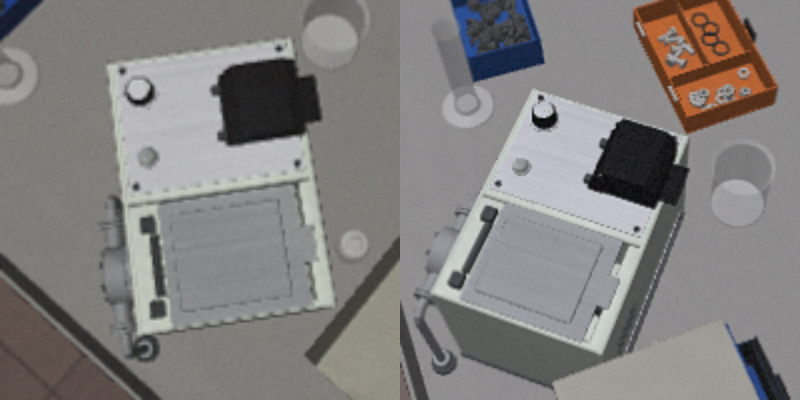

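The picture shows the cover flat, latched and still shut after release. The vial (top view, 353,243) and the beaker are undisturbed. Next I tilt the tool 60° and move in front of the lip.

```bash
python3 -m inch '2.2 0 0 10 0.6 0 0; 2.2 0 0 10 0.6 0 0; 2.2 0 0 10 0.6 0 0; 2.2 0 0 10 0.6 0 0; 2.2 0 0 10 0.6 0 0; 2.2 0 0 10 0.6 0 0; 0 0 0 0 0 0 0; 0 0 0 0 0 0 0'; python3 st.py; python3 -c "
from st import *
for x,y in((-130,-56),(-91.5,-56),(-40,-56)):print(x,wd(x,y))" | tail -3
```

```text
t: 7.52
tool_pos: [0.6081, 0.0149, 0.2925]
orientation: [-0.5, 0.865, 0.025, -0.016]
wrist_force: [-0.1, -0.5, 2.0]
width: 0.0003
t 7.525 unit mm [-303.5551  -53.2339] 292.4914729542638 F [-0.0885 -0.4971  1.9511] w 0.0003355391751670195
toolx [ 0.9983  0.059  -0.0037] tooly [ 0.0263 -0.4985 -0.8665] toolz [-0.053   0.8649 -0.4992] q [-0.3916  0.8405  0.6573  2.037   0.8934  0.8025]
-130 [0.6006 0.1883]
-91.5 [0.5983 0.2268]
-40 [0.5953 0.2782]
```

```bash
python3 -m inch '-0.2 3.4 0 0 0 0 0; -0.2 3.5 0 0 0 0 0; -0.2 3.5 -2.5 0 0 0 0; -0.2 3.5 -3.5 0 0 0 0; 0 3.4 -3.5 0 0 0 0; 0 0 -3 0 0 0 0; 0 0 0 0 0 0 0; 0 0 0 0 0 0 0'; python3 st.py
python3 - <<'E'
from h import *
f=shot('top');g=shot('scene')
a=cv2.resize(f['frame'][150:290,190:330],(400,400));b=cv2.resize(g['frame'][135:275,200:340],(400,400))
cv2.imwrite('pics/d3.png',cv2.cvtColor(np.hstack([a,b]),cv2.COLOR_RGB2BGR))
E
```

```text
t: 8.52
tool_pos: [0.6007, 0.1874, 0.1704]
orientation: [-0.5, 0.865, 0.025, -0.014]
wrist_force: [0.8, -0.6, -0.1]
width: 0.0005
t 8.525 unit mm [-130.9311  -55.9858] 170.40256857909503 F [ 0.8465 -0.5935 -0.0907] w 0.0004933609884118201
toolx [0.9983 0.0583 0.0005] tooly [ 0.0295 -0.4982 -0.8666] toolz [-0.0503  0.8651 -0.499 ] q [-0.138   0.6743  0.0862  1.3089  1.0159  1.1914]
```

View pics/d3.png

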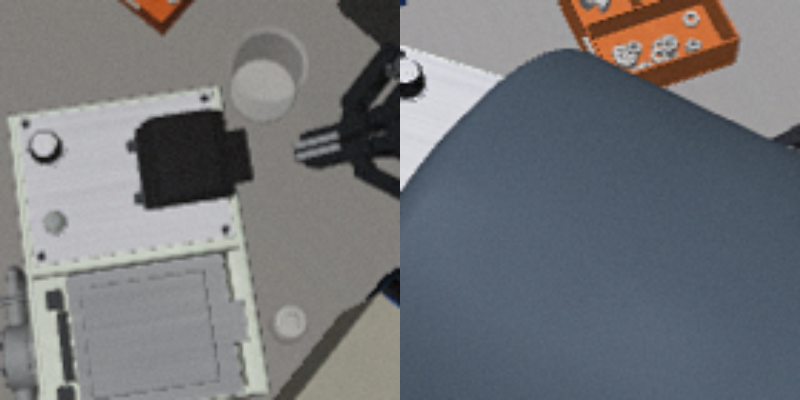

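The top view shows the fingers (tip at 297,148) in line with the lip (248,155). The beaker is clear. I slide under the lip, then lift.

```bash
python3 -m inch '-0.1 2 -0.3 0 0 0 0; -0.1 1.9 0 0 0 0 0; 0 0 0 0 0 0 0'; python3 -m inch '0 0 1 0 0 0 0; 0 0.2 1 0 0 0 0; 0 0.4 1 0 0 0 0; 0 0 0 0 0 0 0'; python3 st.py;  python3 - <<'E'
from h import *
f=shot('top')
cv2.imwrite('pics/d4.png',cv2.cvtColor(cv2.resize(f['frame'][160:260,210:330],(600,500)),cv2.COLOR_RGB2BGR))
E
```

```text
t: 9.0
tool_pos: [0.5983, 0.2269, 0.1654]
orientation: [-0.5, 0.865, 0.025, -0.015]
wrist_force: [0.1, 0.2, 0.5]
width: -0.0001
t: 9.5
tool_pos: [0.5988, 0.2324, 0.1952]
orientation: [-0.501, 0.865, 0.025, -0.015]
wrist_force: [-0.3, -1.3, -0.2]
width: -0.0002
t 9.5 unit mm [-85.9342 -56.8204] 195.2245529896813 F [-0.33   -1.3188 -0.1884] w -0.000155679523053143
toolx [ 0.9983  0.0583 -0.0009] tooly [ 0.0283 -0.4977 -0.8669] toolz [-0.051   0.8654 -0.4985] q [-0.0661  0.6086  0.0471  1.2228  1.0355  1.3249]
```

View pics/d4.png

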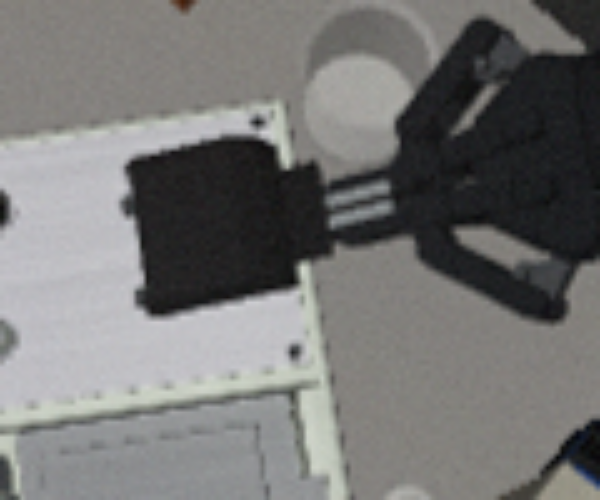

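The lip now lies over the fingertips, which are centred on it, with the TCP above the lip's shut height. So the guard is raised. I go up a little more, then inward.

```bash
python3 -m inch '0 0.5 0.7 0 0 0 0; -0.1 0.8 0 0 0 0 0; 0 0 0 0 0 0 0'; python3 -m inch '0 0.6 0 0 0 0 0; 0 0 0 0 0 0 0';  python3 -m inch '-0.1 0.6 0 0 0 0 0; 0 0 0 0 0 0 0'; python3 st.py;  python3 - <<'E'
from h import *
f=shot('top')
cv2.imwrite('pics/d5.png',cv2.cvtColor(cv2.resize(f['frame'][160:260,210:330],(600,500)),cv2.COLOR_RGB2BGR))
E
```

```text
t: 9.93
tool_pos: [0.597, 0.2461, 0.201]
orientation: [-0.501, 0.865, 0.025, -0.016]
wrist_force: [0.3, 0.7, -1.1]
width: 0.0
t: 10.18
tool_pos: [0.5972, 0.2516, 0.201]
orientation: [-0.5, 0.865, 0.025, -0.016]
wrist_force: [0.2, -1.5, -0.9]
width: 0.0001
t: 10.42
tool_pos: [0.5965, 0.2573, 0.2012]
orientation: [-0.5, 0.865, 0.025, -0.015]
wrist_force: [2.8, -4.2, -0.5]
width: -0.0001
t 10.425 unit mm [-60.9381 -56.0317] 201.2377762239602 F [ 2.7792 -4.1928 -0.4597] w -7.73008383683753e-05
toolx [ 0.9983  0.0581 -0.0021] tooly [ 0.0272 -0.4978 -0.8669] toolz [-0.0514  0.8653 -0.4985] q [-0.0258  0.5783  0.0153  1.1547  1.0426  1.4036]
```

View pics/d5.png

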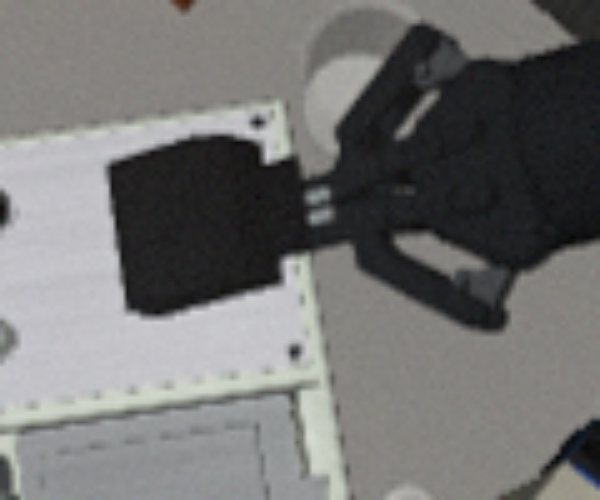

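The guard is opening and its lip is drawn back. A 4 N force has built up at the expected toggle contact, so I keep pushing inward.

```bash
for i in 1; do python3 -m inch '0 0.4 0 0 0 0 0; 0 0 0 0 0 0 0'; done; python3 -m inch '0 0.4 0 0 0 0 0; 0 0 0 0 0 0 0';  python3 -m inch '0 0.4 0 0 0 0 0; 0 0 0 0 0 0 0'; python3 st.py
```

```text
t: 10.72
tool_pos: [0.5963, 0.2615, 0.201]
orientation: [-0.501, 0.865, 0.025, -0.016]
wrist_force: [1.2, -1.5, -1.4]
width: -0.0002
t: 10.98
tool_pos: [0.5962, 0.2656, 0.201]
orientation: [-0.501, 0.865, 0.025, -0.016]
wrist_force: [1.7, -0.5, -2.0]
width: 0.0003
t: 11.22
tool_pos: [0.5963, 0.2696, 0.2011]
orientation: [-0.501, 0.865, 0.025, -0.016]
wrist_force: [0.2, 0.3, -3.0]
width: 0.0001
t 11.225 unit mm [-48.5903 -56.4707] 201.0875165221048 F [ 0.2228  0.2979 -3.0219] w 5.220819554341503e-05
toolx [ 0.9983  0.0587 -0.0027] tooly [ 0.0269 -0.4976 -0.867 ] toolz [-0.0522  0.8654 -0.4983] q [-0.0057  0.5688  0.      1.1162  1.0453  1.4422]
```

The push force fell from 4 N to 0, which fits the toggle snapping over. I push slightly further to feel its end stop.

```bash
python3 -m inch '0 0.3 0 0 0 0 0; 0 0 0 0 0 0 0'; python3 -m inch '0 0.3 0 0 0 0 0; 0 0 0 0 0 0 0';python3 -m inch '0 0.2 0 0 0 0 0; 0 0 0 0 0 0 0'
```

```text
t: 11.48
tool_pos: [0.5963, 0.2725, 0.2011]
orientation: [-0.501, 0.865, 0.025, -0.016]
wrist_force: [0.6, -0.4, -1.5]
width: -0.0002
t: 11.72
tool_pos: [0.5963, 0.2754, 0.201]
orientation: [-0.501, 0.865, 0.025, -0.016]
wrist_force: [0.6, -1.6, -1.8]
width: 0.0001
t: 11.98
tool_pos: [0.5965, 0.2767, 0.2009]
orientation: [-0.5, 0.865, 0.024, -0.016]
wrist_force: [-0.7, -11.1, 0.8]
width: -0.0003
```

There is a firm stop (11 N) with the fingertip where the switched-over toggle should be. I retreat straight out so that the guard drops.

```bash
python3 -m inch '0 -1 0 0 0 0 0; 0 -1.5 0 0 0 0 0; 0.1 -1.5 0 0 0 0 0; 0.1 -1.5 0 0 0 0 0; 0 -2 0 0 0 0 0; 0 -3 1 0 0 0 0; 0 -4 2 0 0 0 0; 0 -5 2 0 0 0 0'; python3 -m inch '0 -5 2 0 0 0 0; 0 -5 2 0 0 0 0; 0 0 0 0 0 0 0; 0 0 0 0 0 0 0'; python3 st.py
python3 - <<'E'
from h import *
f=shot('top');g=shot('scene')
a=cv2.resize(f['frame'][160:300,190:330],(400,400));b=cv2.resize(g['frame'][135:275,160:300],(400,400))
cv2.imwrite('pics/d6.png',cv2.cvtColor(np.hstack([a,b]),cv2.COLOR_RGB2BGR))
E
```

```text
t: 12.98
tool_pos: [0.598, 0.0815, 0.2522]
orientation: [-0.501, 0.865, 0.025, -0.016]
wrist_force: [-0.3, 0.2, -1.0]
width: -0.0
t: 13.48
tool_pos: [0.5943, -0.0119, 0.2855]
orientation: [-0.498, 0.867, 0.021, -0.011]
wrist_force: [-0.7, 0.3, 0.1]
width: 0.0001
t 13.475 unit mm [-329.4858  -37.8125] 285.485291157295 F [-0.6606  0.3172  0.0576] w 9.337266394398177e-05
toolx [0.9988 0.0485 0.0015] tooly [ 0.0257 -0.5022 -0.8644] toolz [-0.0412  0.8634 -0.5029] q [-0.4379  0.8336  0.6238  2.037   0.8702  0.7596]
```

View pics/d6.png

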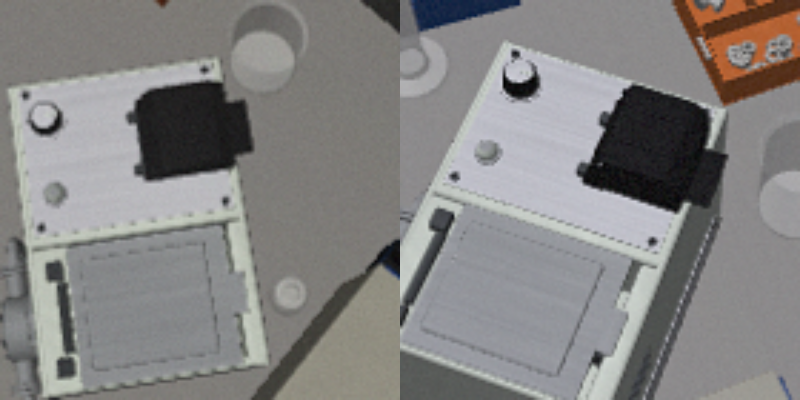

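```bash
python3 -c "
from bench import robot
print(robot.job_done())"
```

```text
the job is handed in; nothing more can be done
None
```

The cover is latched shut, the toggle has been pushed to the back, and the guard has dropped shut. I handed the job in at about 13.5 s of the 51 s allowed. The toggle is the one result I could not see, because the arm and then the shut guard hid it.

- **Cover:** I pressed it down with the closed fingertips and met a firm stop at z = 185 mm, its shut height. The wrist force there was about 35 N in all. I never caught the 15 N latch peak, because force is only read at the end of each move. The two later pictures with the cover in view after I let go show it still flat.
- **Guard and toggle:** I lifted the guard from under its lip and pushed the toggle back with the same fingertips.
    - The push force rose to about 4 N and fell to 0 about where the toggle should snap over.
    - It then hit an 11 N stop about where the toggle's back position should be. After that I backed out and the guard dropped.
- **Last pictures:** the guard and cover are shut, the beaker and vial look unmoved, and the arm is clear with no contact force beyond noise.

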